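Shut a sample jar away in the light-tight chest

ROBOT

A 6-joint arm with a two-finger parallel gripper is mounted at the origin on a cart in front of the work surface, level with it; the furniture and walls round the work are solid. World frame = base frame: x ahead of the robot, y to its left, z up, the work surface at z = 0. Lengths are in m, angles in rad, forces in N, time in s.
With the tool pointing down it reaches from about 0.35 to 1 m from the base axis. Payload 7.1 kg.
Tool frame: the origin (TCP) lies at the very end of the fingers, on their centre line; the grasp point (between the pads) lies 19 mm behind it; z points along the fingers, x is the direction in which the jaws open and shut, and the axes are right-handed (so a half turn about z gives the same grasp; the last joint's range is limited). The gripper opens to 85 mm and grips with 20 to 120 N. Pads are 22 mm wide; open, the fingers measure 114 mm over their backs; the gripper's body (76 mm by 85 mm) begins 54 mm behind the grasp point. The pads swing forward as they close: fully open they stand 13 mm farther back than shut.
Start: joints at [-1.242, 0.423, 1.63, -0, 1.089, -0.019], TCP at [0.213, -0.588, 0.231] pointing down, gripper open.
Joint ranges: [-3, 3], [-0.9, 2.11], [0.09, 2.58], [-1.31, 4.45], [0.11, 2.69], [-2.54, 2.54]. Speed limits (rad/s): [2.39, 2.39, 3.01, 3.14, 3.14, 3.14].

INTERFACE

Orientations are given as a 3x3 rotation matrix whose columns are the frame's x, y, z axes.
In Python, from rig import get_state, get_image, job_done gives the robot as it stands. The module is installed in compiled form; this text tells all that it offers.
- The arm moves only by the tool jog_arm, never from a script. Its argument "rows" is a list of rows, each an object with "rot": the turn, a rotation vector about the tool's x, y, z in degrees, a list of three; "slide": the shift along the tool's x, y, z in m, a list of three; "fingers": the closure, from -1 (fully open) to 1 (shut). In form: [{"rot": [rx, ry, rz], "slide": [tx, ty, tz], "fingers": fingers}, ...]. A call has 1 to 20 rows; each row is the pose to reach, as a shift and turn from the pose commanded when the call began, along the tool's axes at that moment; what a row does not reach only later rows make up. A row lasts 1/8 s, in which the tool goes at most 62.5 mm and 10.7 degrees, less where a joint would pass 70% of its speed; a pose out of reach is approached as far as the arm can. A call with a gripper value outside its range is refused whole. The fingers move at their own pace and stop on an object; "newtons" is the grip in N (left out, the last holds). Time passes only in rows, so rows that repeat a pose let the fingers close. It gives the time, the measured TCP pose, the force and the opening at its end, in the units of the state.
- get_state(): the state, without advancing time (a new reading comes with each control period).
- get_image(name): name is "scene" or "top" or "wrist"; returns a dict with "color" (480x640x3 uint8, blue, green, red), "K" (3x3 intrinsics, pixels), "extrinsics" (4x4, takes a point from camera to world coordinates); the wrist camera has in their place "mount" (4x4, takes a point from camera to tool coordinates, whose origin is the TCP and whose axes are the tool frame's). Camera axes: x right, y up, looking along -z (the intrinsics and any distortion apply to the point x, -y, -z); pixel columns grow to the right and rows downward; lengths in m; the calibration is good to about 2 mm. A picture is of the moment at which its call begins: read the wrist's pose just before it. There is no depth.
- job_done(): hands the job in, once; it reports no verdict.
The state is a dict: "t": time; "joint_positions": joint angles; "dq": joint speeds; "joint_torque": joint torques, N m; "tool_pos": TCP position; "tool_rot": TCP orientation; "wrist_force": force on the tool from outside, world axes, zero at the start; "torque": the same for the moment, N m; "gripper_width": opening from 0.0 (shut) to 1.0 (fully open).
Only numpy, scipy, OpenCV 4.12 (cv2) and the standard library are available. Lean on these libraries where they do the work, as an engineer would, in place of code of your own. Each camera call takes 0.05 s, during which the arm holds its last target.

TASK

Stand the small white-lidded sample jar upright in the open well of the low white chest. Then slide the chest's hatch shut by its black grip, past the drag of the brake spring, until it meets the rubber strip at the end frame, and keep it pressed on the strip with about 13 N for half a second (never more than 20 N) so that it seats. Leave it resting against the strip, and do not disturb the other jars or the label roll.

Things in the scene. Friction and masses are not known exactly. Their poses are not given: they have to be found in the camera images.
- jar_center (a point): Centre (half-way up) of the sample jar to put away: the smallest jar on the table, 52 mm across, 62 mm tall, clear body with a white screw lid, about 170 g, loose, standing upright on the table to the robot's right. Grasp it round the body.
- chest: Low white chest, fixed to the table, 170 mm deep (its x), 393 mm long (its y), 90 mm high; origin on the table under its middle, z up. The +y half is closed (vent slots in front); the -y half is the open well, 150 mm (x) by 177 mm (y), its mouth 126 mm clear between two steel rails. The hatch slides in the rails along the chest's y and closes towards -y.
- well (a point): Point on the well's floor, near its middle, 8 mm above the table; axes as the chest's. The well's floor is flat; the jar may stand anywhere on it. The hatch's underside passes 76 mm above the table. Rubber strip and open hatch leave at least 135 mm free along y, with this point mid-way.
- closing_frame (a point): Middle of the inner face of the chest's -y end frame, 80 mm above the table; axes as the chest's; the face looks to the chest's +y. It carries the rubber strip, whose face stands 0 to 28 mm in front of this point (towards +y).
- hatch: Sliding aluminium hatch, 147 mm (x) by 184 mm (y) by 8 mm thick, about 0.4 kg, loose in its rails with about 1.5 mm of play; origin mid-underside, axes nearly the chest's. It slides with 1 to 3 N; a leaf spring in the +x rail brakes it from about 65 mm before the end frame (3 to 12 N in all), and holds it where it is left.
- hatch_edge (a point): Middle of the hatch's leading (-y) edge, half-way through its thickness, 92 mm from the grip's middle. The hatch is shut when this edge bears on the rubber strip.
- hatch_grip (a point): Centre of the hatch's black grip bar, 60 mm along the chest's x, 14 mm along its y, standing 34 mm up from the hatch's top, which is 84 mm above the table (this point is 17 mm above that top). Push on its +y face from above with shut fingers, or pinch it along y.
- tall_jar: Bystander: larger jar, white lid, 66 mm across, 92 mm tall; origin under its centre.
- blue_jar: Bystander: jar with a blue lid, 60 mm across, 75 mm tall; origin under its centre. Too tall for the well.
- label_roll: Bystander: roll of white labels, 68 mm across, 38 mm tall; origin under its centre.
- end_frame: The end frame with its black rubber strip, 124 mm long; origin at closing_frame. How far the strip stands out is set by two screws, differs each time and is not measured: find it by feel. It gives about 1 mm per 10 N. What the hatch presses on it with is the force on the tool less the drag.
There are look-alikes about, which are no part of the job. Leave any brown or pink look-alike of the part that bears jar_center alone.

How it is judged:
By the outcome, as a careful person would: the job done as asked, in the order asked, and still so for the second after the job is handed in, with the robot touching nothing.
It also fails if it takes over 69 s, if anything falls off the work surface, if the arm or the gripper's body presses on something with over 40 N, if the wrist force passes 120 N, or if a joint passes its speed limit or range.

## Working session

There is one attempt and no reset: what is moved stays moved. The work goes in short steps, Python scripts to look and compute and a tool call to move; the robot and the scene stay as the last step left them, time stands still between calls to the robot, and variables do not carry over. Pictures are saved under pics/ and viewed, and the job is handed in when it is done.

Besides the shell and the picture viewer there is one more tool, called as name(argument=value, ...), one argument or row to a line, values as JSON. jog_arm: Moves the arm, as the interface text tells. Its arguments: {"type":"object","properties":{"rows":{"type":"array","items":{"type":"object","properties":{"rot":{"type":"array","items":{"type":"number"}},"slide":{"type":"array","items":{"type":"number"}},"fingers":{"type":"number"}}}},"newtons":{"type":"number"}},"required":["rows"]}

```bash
mkdir -p pics; python3 - <<'E'
from rig import get_state,get_image
import cv2,numpy as np
s=get_state()
for k,v in s.items(): print(k,np.round(v,4).tolist())
for n in ["scene","top","wrist"]:
    d=get_image(n); cv2.imwrite(f"pics/{n}0.png",d["color"])
    for k in d:
        if k!="color": print(n,k,np.round(d[k],4).tolist())
E
```

```text
t 0.0
joint_positions [-1.242, 0.4239, 1.6307, 0.0, 1.0886, -0.019]
dq [0.0009, -0.0003, 0.0023, 0.0017, -0.0002, 0.0017]
joint_torque [-0.0012, -55.7386, -28.174, -0.0002, 0.0075, 0.0]
tool_pos [0.2129, -0.587, 0.2305]
tool_rot [[0.3408, -0.9401, -0.0005], [-0.9401, -0.3408, 0.0015], [-0.0016, -0.0, -1.0]]
wrist_force [0.9471, 0.5454, -0.1419]
torque [-0.0228, 0.0169, 0.0029]
gripper_width 0.9992
scene K [[503.6806, 0.0, 320.9722], [0.0, 503.6806, 237.202], [0.0, 0.0, 1.0]]
scene extrinsics [[-0.7377, 0.3139, -0.5977, -0.1592], [-0.6745, -0.3067, 0.6715, 0.7139], [0.0275, 0.8985, 0.438, 0.6147], [0.0, 0.0, 0.0, 1.0]]
top K [[624.7435, 0.0, 320.3111], [0.0, 624.7435, 233.2692], [0.0, 0.0, 1.0]]
top extrinsics [[0.0114, 0.9968, -0.0788, 0.4205], [-0.9999, 0.0123, 0.011, -0.0577], [0.012, 0.0786, 0.9968, 1.5742], [0.0, 0.0, 0.0, 1.0]]
wrist K [[429.9143, 0.0, 322.0002], [0.0, 429.9143, 249.1524], [0.0, 0.0, 1.0]]
wrist mount [[1.0, -0.0007, 0.0002, 0.0005], [-0.0006, -0.9656, -0.2599, -0.0668], [0.0003, 0.2599, -0.9656, -0.1425], [0.0, 0.0, 0.0, 1.0]]
```

View pics/top0.png

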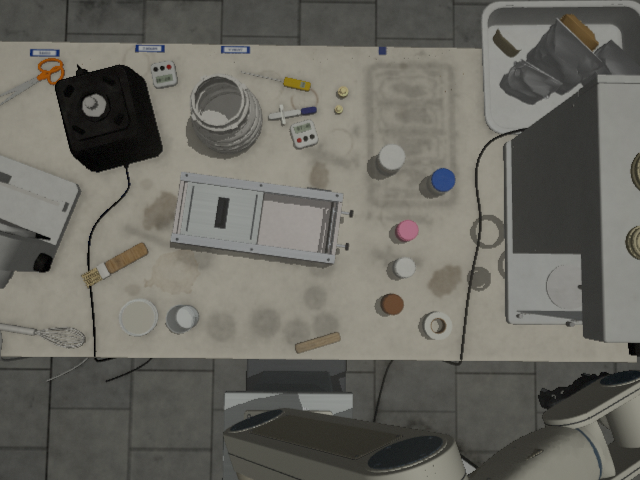

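View pics/scene0.png

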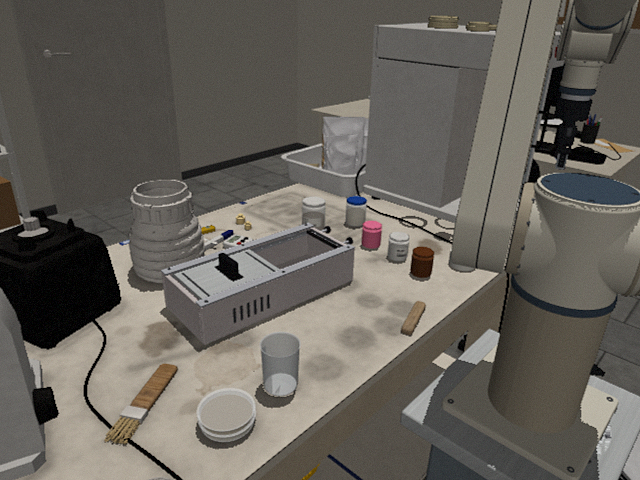

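View pics/wrist0.png

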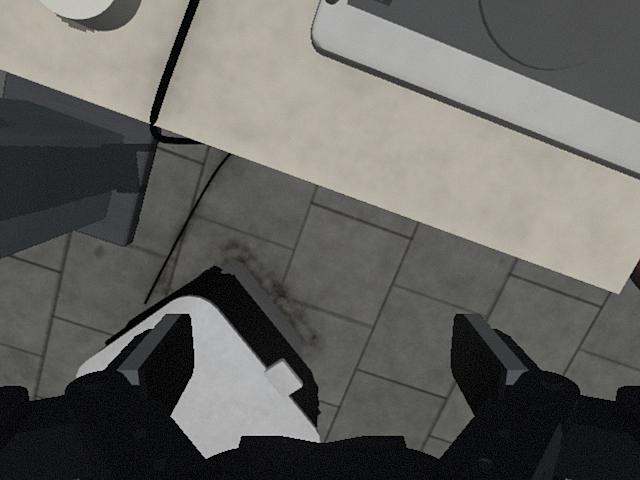

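The top view shows the white target jar near (403,267), with the pink look-alike at (406,231) and the brown one at (392,303). The chest spans about (172..343, 172..265) and its grip is near (221,212). The label roll is at (436,325).

```bash
cat > h.py <<'E'
import numpy as np,cv2
from rig import get_state,get_image
def ray(d,uv,z,E=None):
    E=np.array(d["extrinsics"]) if E is None else E
    K=np.array(d["K"]); u,v=uv
    r=E[:3,:3]@np.array([(u-K[0,2])/K[0,0],-(v-K[1,2])/K[1,1],-1.]); o=E[:3,3]
    return o+r*(z-o[2])/r[2]
def proj(d,p,E=None):
    E=np.array(d["extrinsics"]) if E is None else E
    K=np.array(d["K"]); c=E[:3,:3].T@(np.array(p)-E[:3,3])
    return np.array([K[0,0]*c[0]/-c[2]+K[0,2],K[1,1]*-c[1]/-c[2]+K[1,2]])
def wristE(d,s):
    T=np.eye(4);T[:3,:3]=s["tool_rot"];T[:3,3]=s["tool_pos"];return T@np.array(d["mount"])
E
python3 - <<'E'
from h import *
d=get_image("top");im=d["color"]
cv2.imwrite("pics/topA.png",cv2.resize(im[160:280,160:360],None,fx=4,fy=4,interpolation=cv2.INTER_CUBIC))
cv2.imwrite("pics/topB.png",cv2.resize(im[210:340,350:480],None,fx=4.6,fy=4.6,interpolation=cv2.INTER_CUBIC))
d=get_image("scene");im=d["color"]
cv2.imwrite("pics/scA.png",cv2.resize(im[180:350,150:450],None,fx=2.6,fy=2.6,interpolation=cv2.INTER_CUBIC))
E
```

```text
(no output)
```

View pics/topA.png

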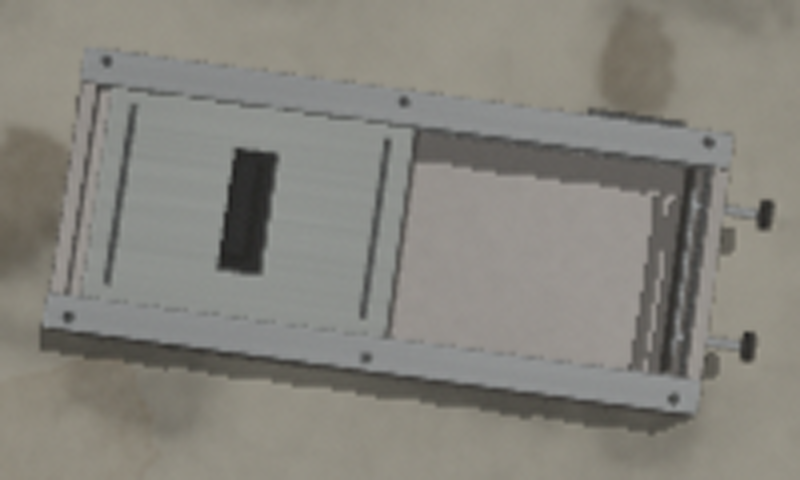

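View pics/topB.png

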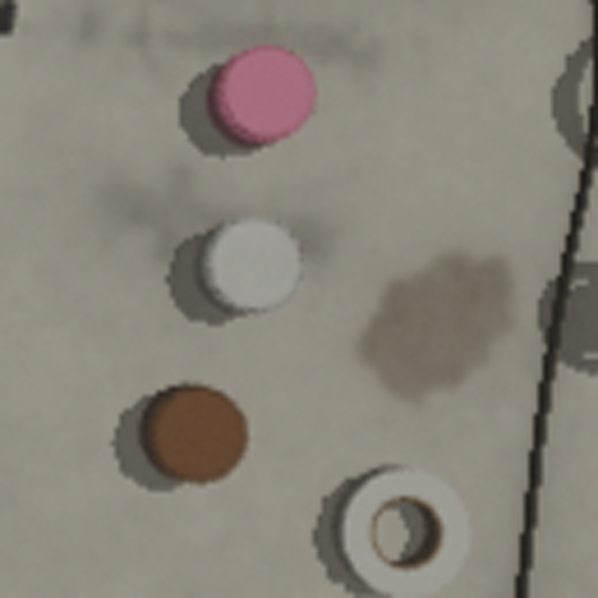

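View pics/scA.png

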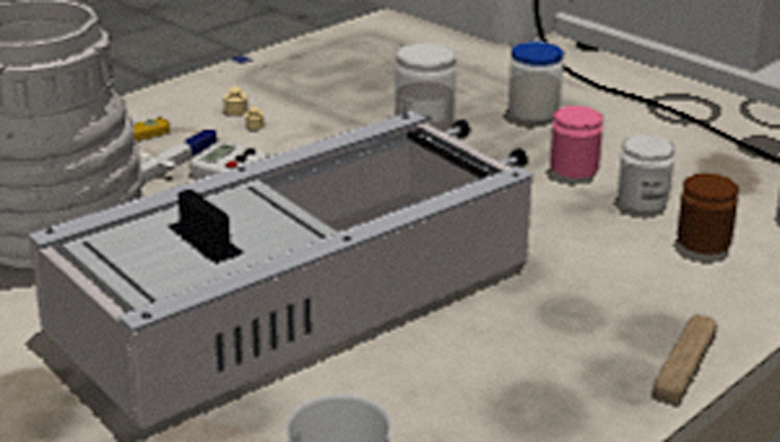

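```bash
python3 - <<'E'
from h import *
from scipy.optimize import least_squares
d=get_image("top");s=get_image("scene")
cv=lambda p,f,o:((p[0]+.5)/f-.5+o[0],(p[1]+.5)/f-.5+o[1])
A=lambda p:cv(p,4,(160,160)); B=lambda p:cv(p,4.6,(350,210)); C=lambda p:cv(p,2.6,(150,180))
cor=[(85,48),(733,135),(697,410),(43,326)]
P=np.array([ray(d,A(p),.09) for p in cor]);print(P.round(4))
L=[np.linalg.norm(P[i]-P[(i+1)%4]) for i in range(4)];print(L)
# local: TL in image = +x,+y
loc=np.array([[.085,.1965],[.085,-.1965],[-.085,-.1965],[-.085,.1965]])
f=lambda q:(np.c_[np.cos(q[2])*loc[:,0]-np.sin(q[2])*loc[:,1]+q[0],np.sin(q[2])*loc[:,0]+np.cos(q[2])*loc[:,1]+q[1]]-P[:,:2]).ravel()
r=least_squares(f,[.45,.1,0]);q=r.x;print("chest",q.round(4),np.degrees(q[2]),r.fun.round(4))
R=np.array([[np.cos(q[2]),-np.sin(q[2])],[np.sin(q[2]),np.cos(q[2])]])
tl=lambda p:(R.T@(np.array(p)[:2]-q[:2])).round(4)
tw=lambda p:np.r_[R@np.array(p[:2])+q[:2],p[2]]
for n,p,z in [("grip c",(253,208.5),.118),("gripTL",(235,149),.118),("gripTR",(278,154),.118),("gripBR",(262,274),.118),("gripBL",(219,269),.118),("hatch edge t",(414,130),.084),("hatch edge b",(388,336),.084),("strip t",(690,168),.084),("strip b",(663,370),.084),("frame t",(712,170),.09),("frame b",(690,375),.09)]:
    w=ray(d,A(p),z);print(n,w.round(4),tl(w))
j=ray(d,B((254,262)),.062);print("jar",j)
print("pink",ray(d,B((265,94)),.062),"brown",ray(d,B((196,432)),.062),"roll",ray(d,B((405,532)),.038))
# scene jar lid top center
print("jar scene",ray(s,C((648,150)),.062), "grip top mid scene", ray(s,C((204,210)),.118), tl(ray(s,C((204,210)),.118)))
for c in loc: print("pred scene corner",((proj(s,tw([*c,.09]))-[150,180])*2.6).round())
for n,uv,z in [("tall",(391,157),.092),("blue",(442,180),.075)]: print(n,ray(d,uv,z))
E
```

```text
[[ 0.6818  0.2616  0.09  ]
 [ 0.6344 -0.1271  0.09  ]
 [ 0.4695 -0.1071  0.09  ]
 [ 0.5147  0.2816  0.09  ]]
[np.float64(0.3915728801937593), np.float64(0.16611808894452917), np.float64(0.3913753008421266), np.float64(0.16829479685533702)]
chest [ 0.5751  0.0773 -0.1189] -6.811944513206642 [ 0.001   0.0007  0.0018 -0.0008 -0.0021 -0.0007 -0.0007  0.0008]
grip c [0.5833 0.1548 0.118 ] [-0.001  0.078]
gripTL [0.6183 0.1662 0.118 ] [0.0323 0.0934]
gripTR [0.6156 0.1409 0.118 ] [0.0327 0.068 ]
gripBR [0.5449 0.1487 0.118 ] [-0.0384  0.0673]
gripBL [0.5475 0.1738 0.118 ] [-0.0388  0.0926]
hatch edge t [0.6358 0.0644 0.084 ] [ 0.0618 -0.0056]
hatch edge b [0.5116 0.0776 0.084 ] [-0.0631 -0.0072]
strip t [ 0.6149 -0.1017  0.084 ] [ 0.0608 -0.173 ]
strip b [ 0.4933 -0.0868  0.084 ] [-0.0618 -0.1726]
frame t [ 0.6131 -0.1147  0.09  ] [ 0.0605 -0.1861]
frame b [ 0.4902 -0.1027  0.09  ] [-0.0629 -0.1888]
jar [ 0.46166962 -0.28002604  0.062     ]
pink [ 0.55051505 -0.28579117  0.062     ] brown [ 0.37233303 -0.24965022  0.062     ] roll [ 0.31996041 -0.36401222  0.038     ]
jar scene [ 0.45619633 -0.27376589  0.062     ] grip top mid scene [0.57783611 0.1675834  0.118     ] [-0.008  0.09 ]
pred scene corner [ 26. 235.]
pred scene corner [410. 111.]
pred scene corner [532. 174.]
pred scene corner [132. 330.]
tall [ 0.72386537 -0.24210011  0.092     ]
blue [ 0.6724577  -0.36842269  0.075     ]
```

jog_arm(
  rows=[
    {"rot":[0,0,0],"slide":[-0.05,-0.0275,0.01],"fingers":-1},
    {"rot":[0,0,0],"slide":[-0.1,-0.055,0.02],"fingers":-1},
    {"rot":[0,0,0],"slide":[-0.149,-0.083,0.03],"fingers":-1},
    {"rot":[0,0,5],"slide":[-0.163,-0.138,0.04],"fingers":-1},
    {"rot":[0,0,12],"slide":[-0.175,-0.193,0.05],"fingers":-1},
    {"rot":[0,0,20],"slide":[-0.188,-0.248,0.06],"fingers":-1},
    {"rot":[0,0,26.7],"slide":[-0.2,-0.3,0.07],"fingers":-1},
    {"rot":[0,0,26.7],"slide":[-0.206,-0.337,0.08],"fingers":-1},
    {"rot":[0,0,26.7],"slide":[-0.206,-0.337,0.08],"fingers":-1},
    {"rot":[0,0,26.7],"slide":[-0.206,-0.337,0.08],"fingers":-1},
  ],
)

```text
t: 1.6
tool_pos: [0.4592, -0.2791, 0.1513]
tool_rot: [[-0.117, -0.993, -0.001], [-0.993, 0.117, 0.0], [-0.0, 0.001, -1.0]]
wrist_force: [-0.4, 0.7, -1.3]
gripper_width: 1.003
```

```bash
python3 - <<'E'
from h import *
s=get_state();d=get_image("wrist");cv2.imwrite("pics/w1.png",d["color"])
for k in ["t","tool_pos","tool_rot","wrist_force","gripper_width"]:print(k,np.round(s[k],4).tolist())
E=wristE(d,s);print("pred jar lid",proj(d,[.4617,-.280,.062],E),proj(d,[.4617,-.280,0],E))
E
```

```text
t 1.6
tool_pos [0.4592, -0.2791, 0.1513]
tool_rot [[-0.1174, -0.9931, -0.0006], [-0.9931, 0.1174, 0.0001], [-0.0001, 0.0006, -1.0]]
wrist_force [-0.3804, 0.6903, -1.2864]
gripper_width 1.0027
pred jar lid [323.3322412  252.43093811] [323.08971893 228.65651392]
```

View pics/w1.png

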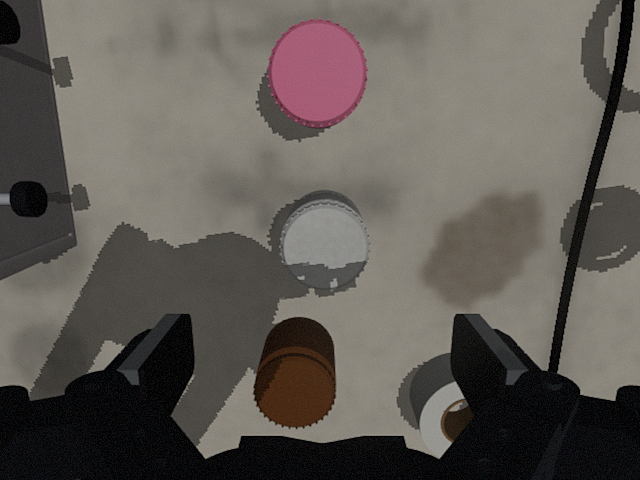

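The jar's lid is at about (326,247) and I expected it at (323,252). That is a shift of about 3 mm, so I'm using (0.4635, -0.281).

jog_arm(
  rows=[
    {"rot":[0,0,0],"slide":[0.0014,-0.0045,0.05],"fingers":-1},
    {"rot":[0,0,0],"slide":[0.0014,-0.0045,0.09],"fingers":-1},
    {"rot":[0,0,0],"slide":[0.0014,-0.0045,0.12],"fingers":-1},
    {"rot":[0,0,0],"slide":[0.0014,-0.0045,0.137],"fingers":-1},
    {"rot":[0,0,0],"slide":[0.0014,-0.0045,0.137],"fingers":-1},
    {"rot":[0,0,0],"slide":[0.0014,-0.0045,0.137],"fingers":1},
    {"rot":[0,0,0],"slide":[0.0014,-0.0045,0.137],"fingers":1},
    {"rot":[0,0,0],"slide":[0.0014,-0.0045,0.137],"fingers":1},
    {"rot":[0,0,0],"slide":[0.0014,-0.0045,0.137],"fingers":1},
    {"rot":[0,0,0],"slide":[0.0014,-0.0045,0.137],"fingers":1},
    {"rot":[0,0,0],"slide":[0.0014,-0.0045,0.137],"fingers":1},
    {"rot":[0,0,0],"slide":[0.0014,-0.0045,0.137],"fingers":1},
  ],
  newtons=35,
)

```text
t: 3.15
tool_pos: [0.4647, -0.2814, 0.0158]
tool_rot: [[-0.118, -0.993, 0.002], [-0.993, 0.118, -0.001], [0.001, -0.002, -1.0]]
wrist_force: [-0.6, -0.0, 5.7]
gripper_width: 0.596
```

```bash
python3 - <<'E'
from h import *
s=get_state();d=get_image("scene");cv2.imwrite("pics/s2.png",cv2.resize(d["color"][150:350,250:550],None,fx=2.6,fy=2.6))
for k in ["t","tool_pos","tool_rot","wrist_force","gripper_width"]:print(k,np.round(s[k],4).tolist())
E
```

```text
t 3.15
tool_pos [0.4647, -0.2814, 0.0158]
tool_rot [[-0.1177, -0.993, 0.0018], [-0.9931, 0.1177, -0.0013], [0.0011, -0.002, -1.0]]
wrist_force [-0.6419, -0.0451, 5.6809]
gripper_width 0.5964
```

View pics/s2.png

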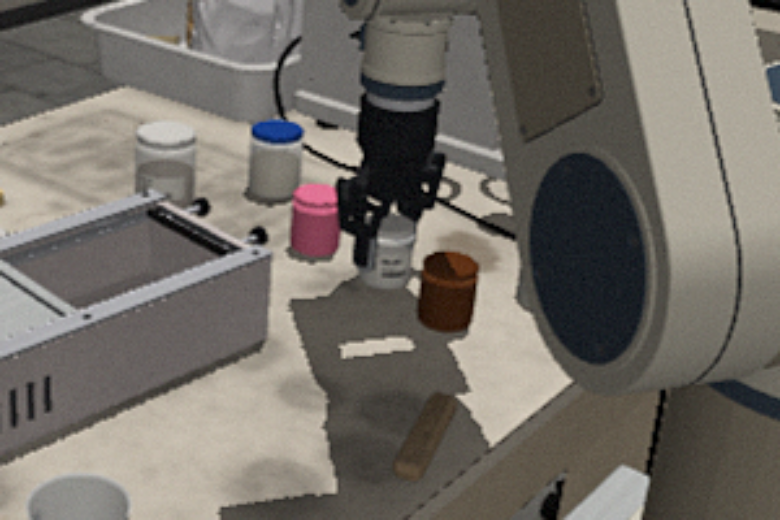

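Gripped at about 51 mm. Next I lift and carry it over the well.

jog_arm(
  rows=[
    {"rot":[0,0,0],"slide":[0,0,-0.03],"fingers":1},
    {"rot":[0,0,0],"slide":[0,0,-0.08],"fingers":1},
    {"rot":[0,0,0],"slide":[0,0,-0.125],"fingers":1},
    {"rot":[0,0,0],"slide":[-0.03,-0.007,-0.145],"fingers":1},
    {"rot":[0,0,0],"slide":[-0.08,-0.019,-0.145],"fingers":1},
    {"rot":[0,0,0],"slide":[-0.13,-0.031,-0.145],"fingers":1},
    {"rot":[0,0,0],"slide":[-0.18,-0.043,-0.145],"fingers":1},
    {"rot":[0,0,0],"slide":[-0.23,-0.055,-0.145],"fingers":1},
    {"rot":[0,0,0],"slide":[-0.265,-0.064,-0.145],"fingers":1},
    {"rot":[0,0,0],"slide":[-0.279,-0.067,-0.145],"fingers":1},
    {"rot":[0,0,0],"slide":[-0.279,-0.067,-0.145],"fingers":1},
    {"rot":[0,0,0],"slide":[-0.279,-0.067,-0.145],"fingers":1},
  ],
)

```text
t: 4.7
tool_pos: [0.5629, -0.0128, 0.1594]
tool_rot: [[-0.119, -0.993, -0.0], [-0.993, 0.119, -0.0], [0.0, 0.0, -1.0]]
wrist_force: [0.1, 0.4, -1.0]
gripper_width: 0.592
```

```bash
python3 - <<'E'
from h import *
s=get_state();d=get_image("wrist");im=d["color"].copy();E=wristE(d,s)
for k in ["t","tool_pos","tool_rot","wrist_force","gripper_width"]:print(k,np.round(s[k],4).tolist())
q=np.array([.5751,.0773,-.1189]);R=np.array([[np.cos(q[2]),-np.sin(q[2])],[np.sin(q[2]),np.cos(q[2])]])
tw=lambda x,y,z:np.r_[R@[x,y]+q[:2],z]
for p in [(.085,-.1965,.09),(.063,-.1965,.09),(-.063,-.1965,.09),(-.085,-.1965,.09),(.0632,-.006,.084),(-.063,-.006,.084),(.03,.079,.118),(-.03,.079,.118),(.03,.093,.118),(-.03,.093,.118)]:
    u=proj(d,tw(*p),E);cv2.circle(im,tuple(int(round(v)) for v in u),3,(0,0,255),1)
cv2.imwrite("pics/w3.png",im)
d=get_image("top");cv2.imwrite("pics/t3.png",cv2.resize(d["color"][140:340,140:440],None,fx=2.6,fy=2.6))
E
```

```text
t 4.7
tool_pos [0.5629, -0.0128, 0.1594]
tool_rot [[-0.1186, -0.9929, -0.0004], [-0.9929, 0.1186, -0.0003], [0.0003, 0.0004, -1.0]]
wrist_force [0.0872, 0.3846, -0.9643]
gripper_width 0.5921
```

View pics/w3.png

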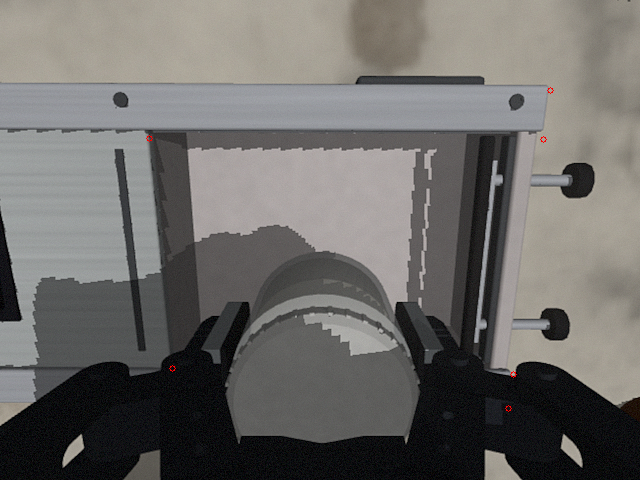

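View pics/t3.png

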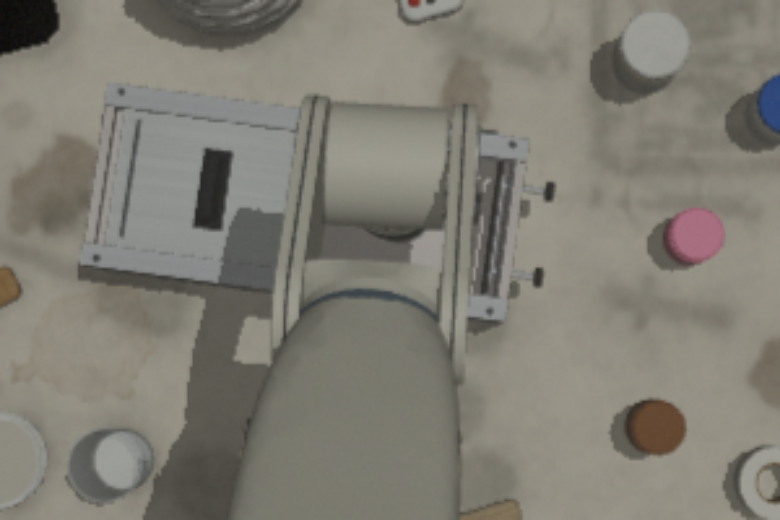

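The overlay agrees to about 2 mm, and the tool is centred between the strip (u≈490) and the hatch edge (u≈150). Lowering.

jog_arm(
  rows=[
    {"rot":[0,0,0],"slide":[-0.003,-0.0025,0.04],"fingers":1},
    {"rot":[0,0,0],"slide":[-0.003,-0.0025,0.08],"fingers":1},
    {"rot":[0,0,0],"slide":[-0.003,-0.0025,0.11],"fingers":1},
    {"rot":[0,0,0],"slide":[-0.003,-0.0025,0.125],"fingers":1},
    {"rot":[0,0,0],"slide":[-0.003,-0.0025,0.131],"fingers":1},
    {"rot":[0,0,0],"slide":[-0.003,-0.0025,0.133],"fingers":1},
    {"rot":[0,0,0],"slide":[-0.003,-0.0025,0.133],"fingers":1},
    {"rot":[0,0,0],"slide":[-0.003,-0.0025,0.133],"fingers":1},
  ],
)

```text
t: 5.8
tool_pos: [0.5668, -0.0091, 0.0272]
tool_rot: [[-0.118, -0.993, 0.001], [-0.993, 0.118, -0.0], [-0.0, -0.001, -1.0]]
wrist_force: [0.5, -0.5, -1.1]
gripper_width: 0.593
```

jog_arm(
  rows=[
    {"rot":[0,0,0],"slide":[0,0,0.0015],"fingers":1},
    {"rot":[0,0,0],"slide":[0,0,0.0025],"fingers":1},
    {"rot":[0,0,0],"slide":[0,0,0.003],"fingers":1},
    {"rot":[0,0,0],"slide":[0,0,0.003],"fingers":1},
  ],
)

```text
t: 6.3
tool_pos: [0.5663, -0.0091, 0.0238]
tool_rot: [[-0.118, -0.993, 0.0], [-0.993, 0.118, 0.0], [-0.0, -0.0, -1.0]]
wrist_force: [-1.7, 0.7, 4.1]
gripper_width: 0.595
```

The floor contact reads about 5 N, so I'm releasing here.

jog_arm(
  rows=[
    {"rot":[0,0,0],"slide":[0,0,0],"fingers":0.2},
    {"rot":[0,0,0],"slide":[0,0,0],"fingers":-0.6},
    {"rot":[0,0,0],"slide":[0,0,0],"fingers":-0.8},
    {"rot":[0,0,0],"slide":[0,0,0],"fingers":-0.8},
    {"rot":[0,0,0],"slide":[0,0,0],"fingers":-0.8},
    {"rot":[0,0,0],"slide":[0,0,-0.02],"fingers":-0.8},
    {"rot":[0,0,0],"slide":[0,0,-0.06],"fingers":-0.8},
    {"rot":[0,0,0],"slide":[0,0,-0.11],"fingers":-0.8},
    {"rot":[0,0,0],"slide":[0,0,-0.15],"fingers":-0.8},
    {"rot":[0,0,0],"slide":[0,0,-0.15],"fingers":0},
    {"rot":[0,0,0],"slide":[0,0,-0.15],"fingers":1},
  ],
)

```text
t: 7.68
tool_pos: [0.5659, -0.0091, 0.1738]
tool_rot: [[-0.118, -0.993, 0.0], [-0.993, 0.118, -0.0], [-0.0, -0.0, -1.0]]
wrist_force: [-0.1, -0.3, -0.7]
gripper_width: 0.488
```

```bash
python3 - <<'E'
from h import *
s=get_state();d=get_image("wrist");cv2.imwrite("pics/w4.png",d["color"])
for k in ["t","tool_pos","wrist_force","gripper_width"]:print(k,np.round(s[k],4).tolist())
d=get_image("scene");cv2.imwrite("pics/s4.png",cv2.resize(d["color"][150:350,150:450],None,fx=2.6,fy=2.6))
E
```

```text
t 7.675
tool_pos [0.5659, -0.0091, 0.1738]
wrist_force [-0.1206, -0.2861, -0.7314]
gripper_width 0.4884
```

View pics/w4.png

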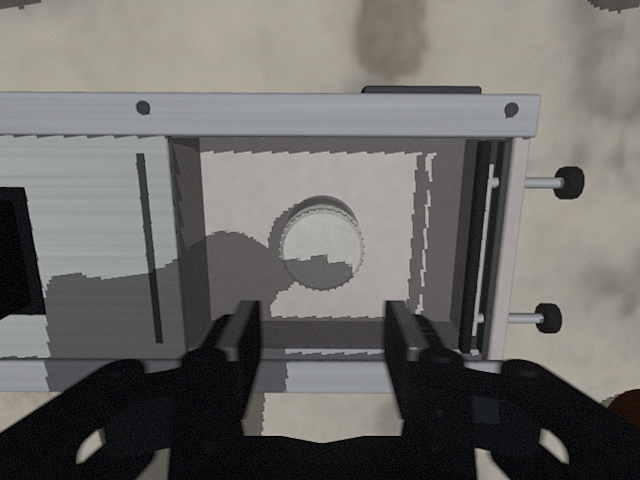

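View pics/s4.png

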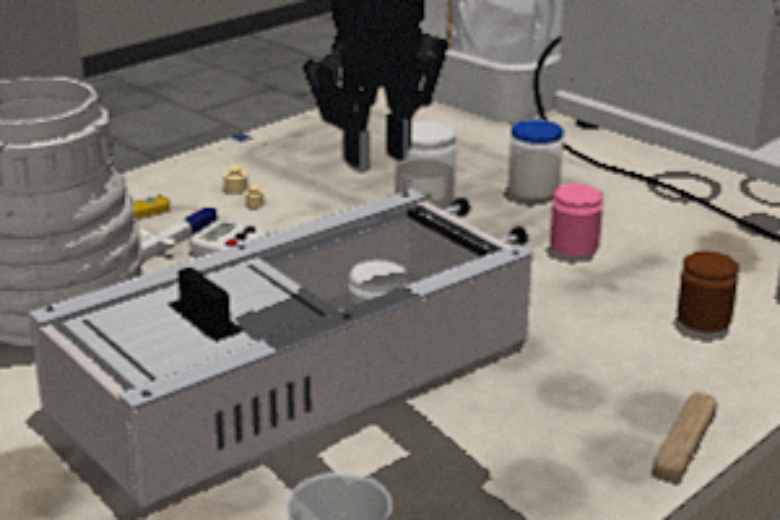

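The jar stands upright mid-well, with its lid at (322,248) in the wrist view. Next I move behind the grip with the fingers shut.

jog_arm(
  rows=[
    {"rot":[0,0,0],"slide":[-0.05,0,0],"fingers":1},
    {"rot":[0,0,0],"slide":[-0.1,0,0],"fingers":1},
    {"rot":[0,0,0],"slide":[-0.15,0,0],"fingers":1},
    {"rot":[0,0,0],"slide":[-0.195,0,0],"fingers":1},
    {"rot":[0,0,0],"slide":[-0.2085,-0.0005,0],"fingers":1},
    {"rot":[0,0,0],"slide":[-0.2085,-0.0005,0],"fingers":1},
    {"rot":[0,0,0],"slide":[-0.2085,-0.0005,0],"fingers":1},
  ],
)

```text
t: 8.65
tool_pos: [0.5909, 0.1965, 0.1727]
tool_rot: [[-0.119, -0.993, -0.001], [-0.993, 0.119, -0.001], [0.001, 0.001, -1.0]]
wrist_force: [-0.9, 0.0, -0.5]
gripper_width: 0.002
```

```bash
python3 - <<'E'
from h import *
s=get_state();d=get_image("wrist");im=d["color"].copy();E=wristE(d,s)
for k in ["t","tool_pos","tool_rot","wrist_force","gripper_width"]:print(k,np.round(s[k],4).tolist())
q=np.array([.577,.079,-.1189]);R=np.array([[np.cos(q[2]),-np.sin(q[2])],[np.sin(q[2]),np.cos(q[2])]])
tw=lambda x,y,z:np.r_[R@[x,y]+q[:2],z]
for p in [(.03,.079,.118),(-.03,.079,.118),(.03,.093,.118),(-.03,.093,.118),(.085,.1965,.09)]:
    u=proj(d,tw(*p),E);cv2.circle(im,tuple(int(round(v)) for v in u),3,(0,0,255),1)
cv2.imwrite("pics/w5.png",im)
E
```

```text
t 8.65
tool_pos [0.5909, 0.1965, 0.1727]
tool_rot [[-0.1188, -0.9929, -0.0014], [-0.9929, 0.1188, -0.0008], [0.0009, 0.0013, -1.0]]
wrist_force [-0.8829, 0.0315, -0.546]
gripper_width 0.0025
```

View pics/w5.png

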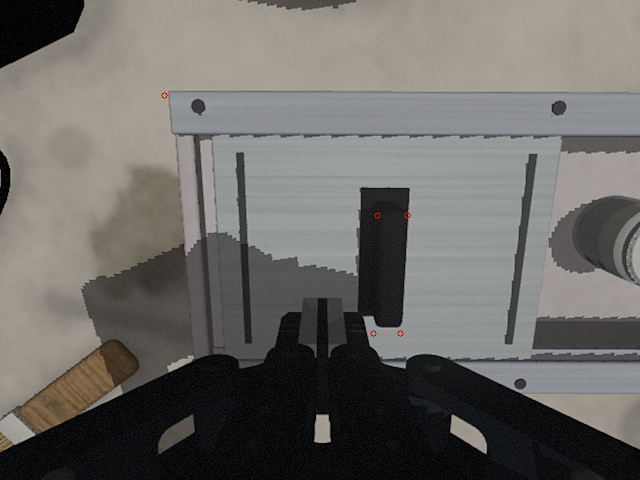

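The grip's top spans u 374–406 and v 203–326, about 4 mm further toward +x than predicted. I'm shifting by that amount and then lowering.

jog_arm(
  rows=[
    {"rot":[0,0,0],"slide":[0,-0.004,0.03],"fingers":1},
    {"rot":[0,0,0],"slide":[0,-0.004,0.06],"fingers":1},
    {"rot":[0,0,0],"slide":[0,-0.004,0.075],"fingers":1},
    {"rot":[0,0,0],"slide":[0,-0.004,0.08],"fingers":1},
    {"rot":[0,0,0],"slide":[0,-0.004,0.08],"fingers":1},
    {"rot":[0,0,0],"slide":[0,-0.004,0.08],"fingers":1},
    {"rot":[0,0,0],"slide":[0,-0.004,0.08],"fingers":1},
  ],
)

```text
t: 9.57
tool_pos: [0.5958, 0.1976, 0.0942]
tool_rot: [[-0.118, -0.993, 0.001], [-0.993, 0.118, 0.0], [-0.001, -0.001, -1.0]]
wrist_force: [-0.6, 0.4, 0.6]
gripper_width: -0.002
```

```bash
python3 - <<'E'
from h import *
s=get_state();d=get_image("wrist");cv2.imwrite("pics/w6.png",d["color"])
for k in ["t","tool_pos","tool_rot","wrist_force","gripper_width"]:print(k,np.round(s[k],4).tolist())
E
```

```text
t 9.575
tool_pos [0.5958, 0.1976, 0.0942]
tool_rot [[-0.1178, -0.993, 0.0014], [-0.993, 0.1178, 0.0004], [-0.0006, -0.0013, -1.0]]
wrist_force [-0.6337, 0.4461, 0.597]
gripper_width -0.0025
```

View pics/w6.png

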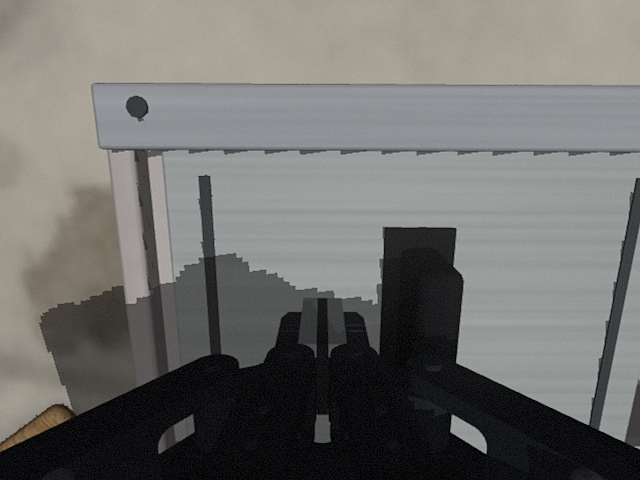

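jog_arm(
  rows=[
    {"rot":[0,0,0],"slide":[0.004,0,0],"fingers":1},
    {"rot":[0,0,0],"slide":[0.008,0,0],"fingers":1},
    {"rot":[0,0,0],"slide":[0.012,0,0],"fingers":1},
    {"rot":[0,0,0],"slide":[0.016,0,0],"fingers":1},
    {"rot":[0,0,0],"slide":[0.02,0,0],"fingers":1},
    {"rot":[0,0,0],"slide":[0.025,0,0],"fingers":1},
    {"rot":[0,0,0],"slide":[0.03,0,0],"fingers":1},
    {"rot":[0,0,0],"slide":[0.035,0,0],"fingers":1},
  ],
)

```text
t: 10.62
tool_pos: [0.5911, 0.1623, 0.0933]
tool_rot: [[-0.118, -0.993, 0.0], [-0.993, 0.118, 0.0], [-0.0, -0.0, -1.0]]
wrist_force: [1.1, 2.6, 0.6]
gripper_width: 0.001
```

```bash
python3 - <<'E'
from h import *
s=get_state();d=get_image("wrist");cv2.imwrite("pics/w7.png",d["color"])
for k in ["t","tool_pos","wrist_force"]:print(k,np.round(s[k],4).tolist())
E
```

```text
t 10.625
tool_pos [0.5911, 0.1623, 0.0933]
wrist_force [1.1139, 2.5582, 0.5518]
```

View pics/w7.png

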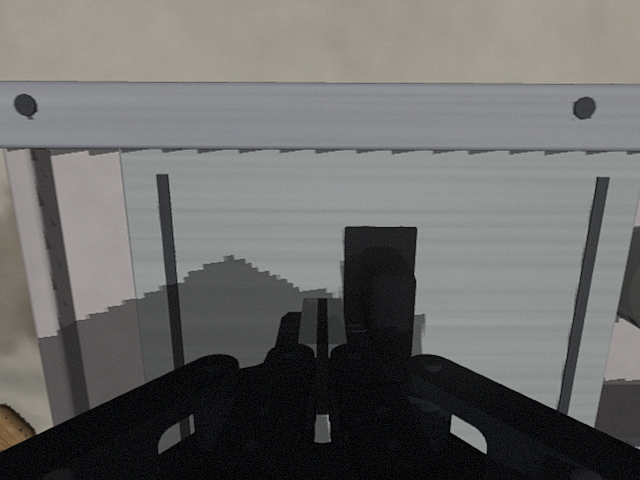

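Contact is made, with a drag of about 2.6 N. I'm pushing on well short of the earliest position the strip could have.

jog_arm(
  rows=[
    {"rot":[0,0,0],"slide":[0.008,0,0],"fingers":1},
    {"rot":[0,0,0],"slide":[0.016,0,0],"fingers":1},
    {"rot":[0,0,0],"slide":[0.024,0,0],"fingers":1},
    {"rot":[0,0,0],"slide":[0.032,0,0],"fingers":1},
    {"rot":[0,0,0],"slide":[0.04,0,0],"fingers":1},
    {"rot":[0,0,0],"slide":[0.048,0,0],"fingers":1},
    {"rot":[0,0,0],"slide":[0.056,0,0],"fingers":1},
    {"rot":[0,0,0],"slide":[0.064,0,0],"fingers":1},
    {"rot":[0,0,0],"slide":[0.072,0,0],"fingers":1},
    {"rot":[0,0,0],"slide":[0.08,0,0],"fingers":1},
  ],
)

```text
t: 11.92
tool_pos: [0.5817, 0.0827, 0.0933]
tool_rot: [[-0.118, -0.993, 0.0], [-0.993, 0.118, 0.0], [-0.0, -0.0, -1.0]]
wrist_force: [1.2, 2.2, -0.6]
gripper_width: -0.001
```

jog_arm(
  rows=[
    {"rot":[0,0,0],"slide":[0.004,0,0],"fingers":1},
    {"rot":[0,0,0],"slide":[0.008,0,0],"fingers":1},
    {"rot":[0,0,0],"slide":[0.012,0,0],"fingers":1},
    {"rot":[0,0,0],"slide":[0.016,0,0],"fingers":1},
    {"rot":[0,0,0],"slide":[0.02,0,0],"fingers":1},
  ],
)

```text
t: 12.55
tool_pos: [0.5789, 0.0638, 0.0933]
tool_rot: [[-0.118, -0.993, -0.001], [-0.993, 0.118, 0.001], [-0.001, 0.001, -1.0]]
wrist_force: [-2.3, 6.9, 2.0]
gripper_width: -0.002
```

```bash
python3 - <<'E'
from h import *
s=get_state();d=get_image("wrist");cv2.imwrite("pics/w8.png",d["color"])
for k in ["t","tool_pos","wrist_force"]:print(k,np.round(s[k],4).tolist())
d=get_image("scene");cv2.imwrite("pics/s8.png",cv2.resize(d["color"][180:350,150:450],None,fx=2.6,fy=2.6))
E
```

```text
t 12.55
tool_pos [0.5789, 0.0638, 0.0933]
wrist_force [-2.2906, 6.9359, 1.9901]
```

View pics/w8.png

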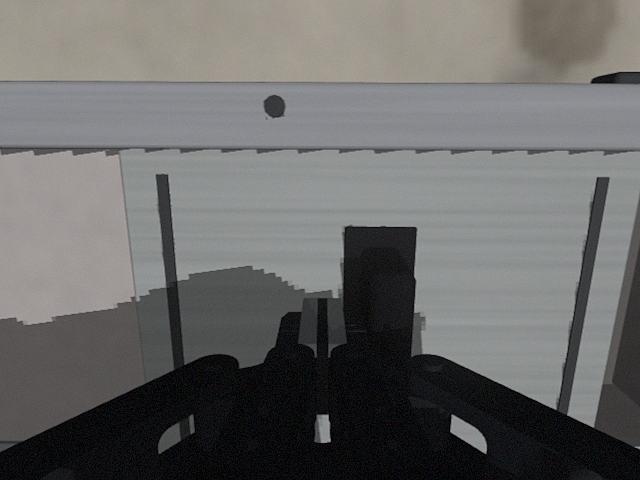

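View pics/s8.png

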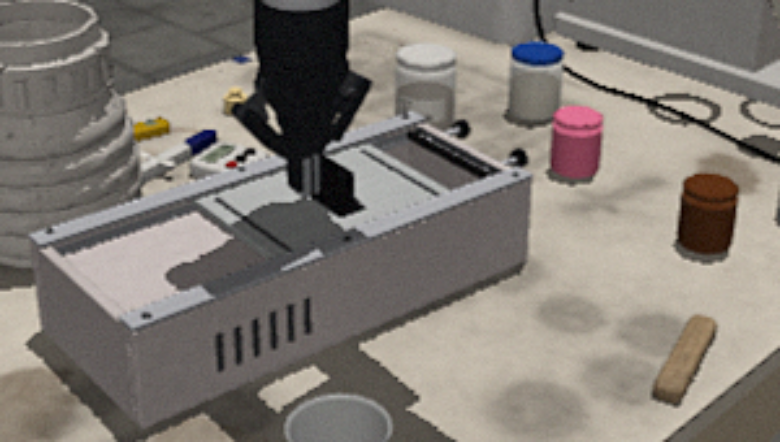

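jog_arm(
  rows=[
    {"rot":[0,0,0],"slide":[0.003,0,0],"fingers":1},
    {"rot":[0,0,0],"slide":[0.006,0,0],"fingers":1},
    {"rot":[0,0,0],"slide":[0.009,0,0],"fingers":1},
    {"rot":[0,0,0],"slide":[0.012,0,0],"fingers":1},
    {"rot":[0,0,0],"slide":[0.015,0,0],"fingers":1},
  ],
)

```text
t: 13.28
tool_pos: [0.5772, 0.0491, 0.0933]
tool_rot: [[-0.118, -0.993, -0.001], [-0.993, 0.118, 0.001], [-0.001, 0.001, -1.0]]
wrist_force: [-1.9, 7.2, 1.6]
gripper_width: 0.002
```

jog_arm(
  rows=[
    {"rot":[0,0,0],"slide":[0.003,0,0],"fingers":1},
    {"rot":[0,0,0],"slide":[0.006,0,0],"fingers":1},
    {"rot":[0,0,0],"slide":[0.009,0,0],"fingers":1},
    {"rot":[0,0,0],"slide":[0.012,0,0],"fingers":1},
    {"rot":[0,0,0],"slide":[0.014,0,0],"fingers":1},
  ],
)

```text
t: 13.9
tool_pos: [0.5755, 0.0351, 0.0933]
tool_rot: [[-0.118, -0.993, -0.001], [-0.993, 0.118, 0.001], [-0.001, 0.001, -1.0]]
wrist_force: [-1.8, 6.8, 1.4]
gripper_width: 0.0
```

```bash
python3 - <<'E'
from h import *
s=get_state()
for k in ["t","tool_pos","wrist_force"]:print(k,np.round(s[k],4).tolist())
d=get_image("scene");cv2.imwrite("pics/s9.png",cv2.resize(d["color"][200:300,230:370],None,fx=5,fy=5,interpolation=cv2.INTER_CUBIC))
E
```

```text
t 13.9
tool_pos [0.5755, 0.0351, 0.0933]
wrist_force [-1.7636, 6.8024, 1.4281]
```

View pics/s9.png

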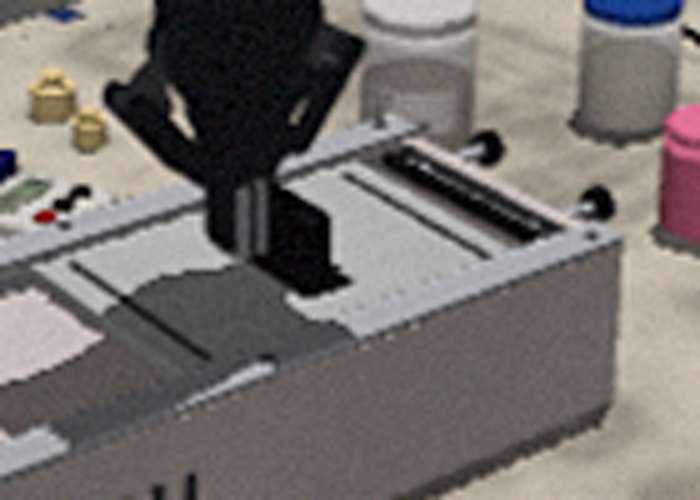

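```bash
python3 - <<'E'
from h import *
d=get_image("scene");im=cv2.resize(d["color"][205:265,290:350],None,fx=10,fy=10,interpolation=cv2.INTER_CUBIC)
q=np.array([.577,.079,-.1189]);R=np.array([[np.cos(q[2]),-np.sin(q[2])],[np.sin(q[2]),np.cos(q[2])]])
tw=lambda x,y,z:np.r_[R@[x,y]+q[:2],z]
for i,ly in enumerate([-.15,-.16,-.17,-.18,-.19]):
    a,b=[tuple(int(v) for v in (proj(d,tw(x,ly,.084))-[289.5,204.5])*10) for x in (.062,-.062)]
    cv2.circle(im,a,4,(0,0,255),-1);cv2.circle(im,b,4,(0,0,255),-1);cv2.putText(im,str(int(-ly*1000)),b,0,.5,(0,0,255),1)
cv2.imwrite("pics/s10.png",im)
d=get_image("top");cv2.imwrite("pics/t10.png",cv2.resize(d["color"][180:280,260:360],None,fx=6,fy=6,interpolation=cv2.INTER_CUBIC))
E
```

View pics/s10.png

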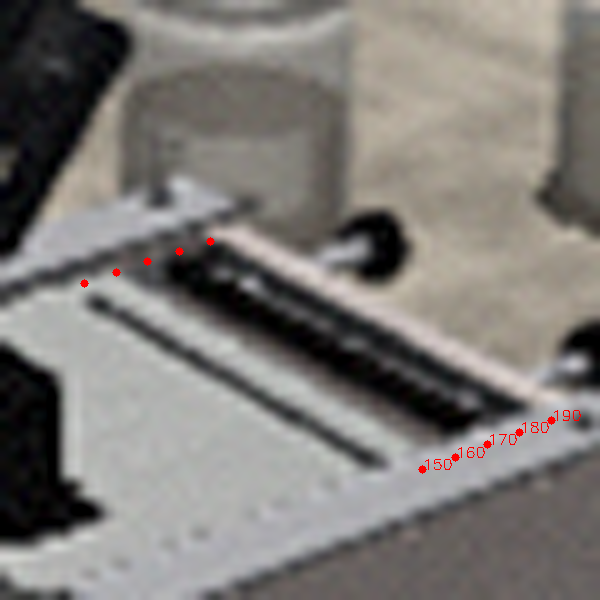

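View pics/t10.png

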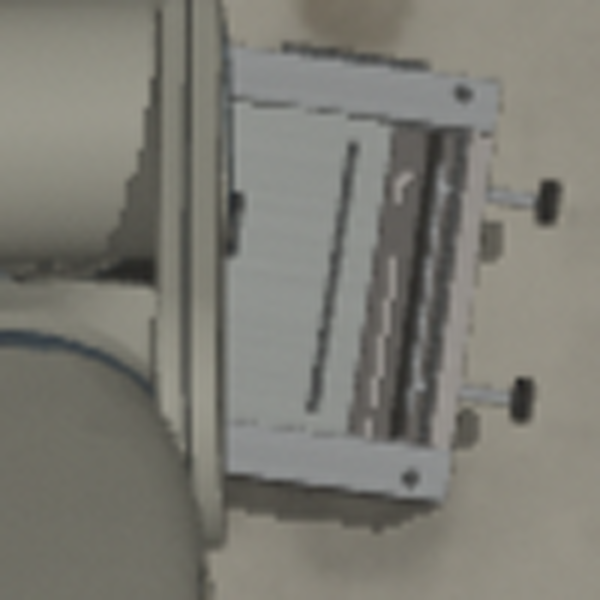

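The visible gap is about 10–16 mm, so I advance 6 mm and then go in fine steps.

jog_arm(
  rows=[
    {"rot":[0,0,0],"slide":[0.002,0,0],"fingers":1},
    {"rot":[0,0,0],"slide":[0.004,0,0],"fingers":1},
    {"rot":[0,0,0],"slide":[0.005,0,0],"fingers":1},
    {"rot":[0,0,0],"slide":[0.006,0,0],"fingers":1},
  ],
)

```text
t: 14.55
tool_pos: [0.5747, 0.0292, 0.0933]
tool_rot: [[-0.118, -0.993, -0.001], [-0.993, 0.118, 0.001], [-0.001, 0.001, -1.0]]
wrist_force: [-2.3, 6.1, 1.8]
gripper_width: -0.0
```

jog_arm(
  rows=[
    {"rot":[0,0,0],"slide":[0.0005,0,0],"fingers":1},
    {"rot":[0,0,0],"slide":[0.001,0,0],"fingers":1},
  ],
)

```text
t: 14.8
tool_pos: [0.5746, 0.0283, 0.0933]
tool_rot: [[-0.118, -0.993, -0.001], [-0.993, 0.118, 0.001], [-0.001, 0.001, -1.0]]
wrist_force: [-2.0, 7.1, 1.6]
gripper_width: 0.002
```

```bash
python3 - <<'E'
from h import *
s=get_state()
for k in ["t","tool_pos","wrist_force"]:print(k,np.round(s[k],4).tolist())
d=get_image("top");cv2.imwrite("pics/t11.png",cv2.resize(d["color"][180:280,260:360],None,fx=6,fy=6,interpolation=cv2.INTER_CUBIC))
E
```

```text
t 14.8
tool_pos [0.5746, 0.0283, 0.0933]
wrist_force [-1.9633, 7.1014, 1.6335]
```

View pics/t11.png

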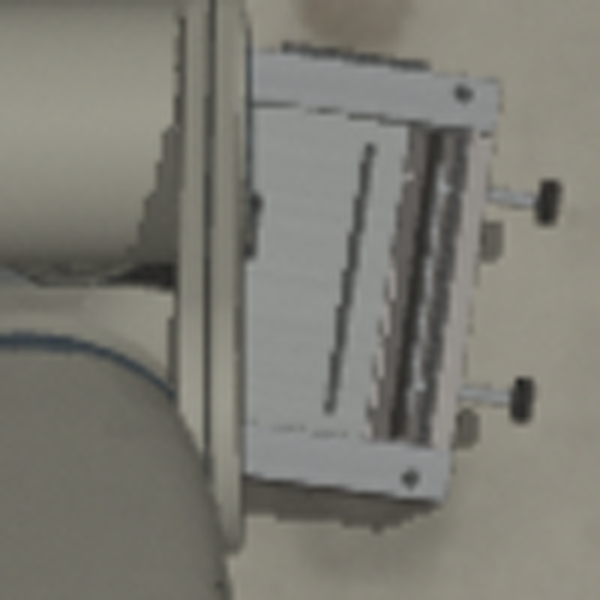

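jog_arm(
  rows=[
    {"rot":[0,0,0],"slide":[0.001,0,0],"fingers":1},
    {"rot":[0,0,0],"slide":[0.002,0,0],"fingers":1},
    {"rot":[0,0,0],"slide":[0.003,0,0],"fingers":1},
    {"rot":[0,0,0],"slide":[0.0035,0,0],"fingers":1},
  ],
)

```text
t: 15.35
tool_pos: [0.5741, 0.0248, 0.0933]
tool_rot: [[-0.118, -0.993, -0.001], [-0.993, 0.118, 0.001], [-0.001, 0.001, -1.0]]
wrist_force: [-0.9, 7.1, 1.7]
gripper_width: 0.002
```

jog_arm(
  rows=[
    {"rot":[0,0,0],"slide":[0.0005,0,0],"fingers":1},
    {"rot":[0,0,0],"slide":[0.001,0,0],"fingers":1},
  ],
)

```text
t: 15.6
tool_pos: [0.574, 0.0238, 0.0933]
tool_rot: [[-0.118, -0.993, -0.001], [-0.993, 0.118, 0.001], [-0.001, 0.001, -1.0]]
wrist_force: [-1.9, 7.7, 1.9]
gripper_width: -0.001
```

jog_arm(
  rows=[
    {"rot":[0,0,0],"slide":[0.0005,0,0],"fingers":1},
    {"rot":[0,0,0],"slide":[0.001,0,0],"fingers":1},
  ],
)

```text
t: 15.85
tool_pos: [0.5739, 0.0228, 0.0933]
tool_rot: [[-0.118, -0.993, -0.001], [-0.993, 0.118, 0.001], [-0.001, 0.001, -1.0]]
wrist_force: [-2.7, 7.7, 2.0]
gripper_width: 0.003
```

```bash
python3 - <<'E'
from h import *
s=get_state()
for k in ["t","tool_pos","wrist_force"]:print(k,np.round(s[k],4).tolist())
d=get_image("top");cv2.imwrite("pics/t12.png",cv2.resize(d["color"][180:280,260:360],None,fx=6,fy=6,interpolation=cv2.INTER_CUBIC))
E
```

```text
t 15.85
tool_pos [0.5739, 0.0228, 0.0933]
wrist_force [-2.6982, 7.6841, 2.0495]
```

View pics/t12.png

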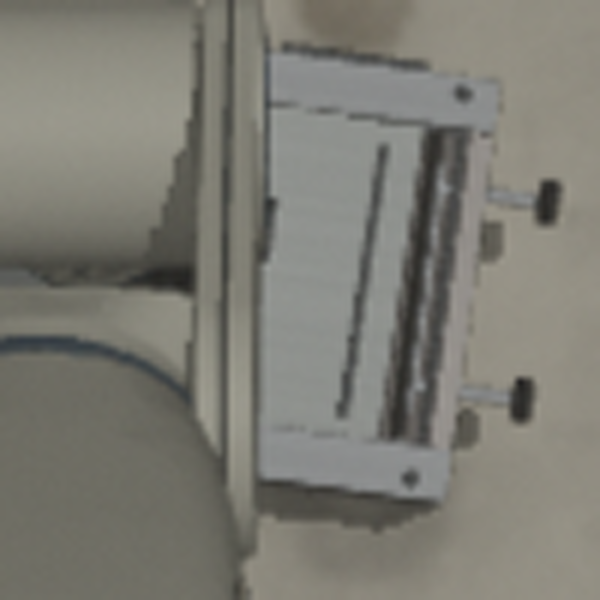

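jog_arm(
  rows=[
    {"rot":[0,0,0],"slide":[0.0005,0,0],"fingers":1},
    {"rot":[0,0,0],"slide":[0.001,0,0],"fingers":1},
  ],
)

```text
t: 16.15
tool_pos: [0.5737, 0.0218, 0.0933]
tool_rot: [[-0.118, -0.993, -0.001], [-0.993, 0.118, 0.001], [-0.001, 0.001, -1.0]]
wrist_force: [-2.3, 6.2, 2.9]
gripper_width: -0.002
```

jog_arm(
  rows=[
    {"rot":[0,0,0],"slide":[0.0005,0,0],"fingers":1},
    {"rot":[0,0,0],"slide":[0.0008,0,0],"fingers":1},
  ],
)

```text
t: 16.4
tool_pos: [0.5736, 0.021, 0.0933]
tool_rot: [[-0.118, -0.993, -0.001], [-0.993, 0.118, 0.001], [-0.001, 0.001, -1.0]]
wrist_force: [-2.4, 6.3, 2.1]
gripper_width: 0.003
```

jog_arm(
  rows=[
    {"rot":[0,0,0],"slide":[0.0005,0,0],"fingers":1},
    {"rot":[0,0,0],"slide":[0.0008,0,0],"fingers":1},
  ],
)

```text
t: 16.65
tool_pos: [0.5735, 0.0203, 0.0933]
tool_rot: [[-0.118, -0.993, -0.001], [-0.993, 0.118, 0.001], [-0.001, 0.001, -1.0]]
wrist_force: [-2.2, 8.1, 2.9]
gripper_width: -0.003
```

jog_arm(
  rows=[
    {"rot":[0,0,0],"slide":[0.0003,0,0],"fingers":1},
    {"rot":[0,0,0],"slide":[0.0006,0,0],"fingers":1},
  ],
)

```text
t: 16.9
tool_pos: [0.5733, 0.0199, 0.0933]
tool_rot: [[-0.118, -0.993, -0.002], [-0.993, 0.118, 0.001], [-0.001, 0.002, -1.0]]
wrist_force: [-2.5, 9.5, 2.3]
gripper_width: 0.007
```

jog_arm(
  rows=[
    {"rot":[0,0,0],"slide":[0.0003,0,0],"fingers":1},
    {"rot":[0,0,0],"slide":[0.0006,0,0],"fingers":1},
  ],
)

```text
t: 17.15
tool_pos: [0.5731, 0.0196, 0.0933]
tool_rot: [[-0.118, -0.993, -0.002], [-0.993, 0.118, 0.002], [-0.001, 0.002, -1.0]]
wrist_force: [-2.6, 10.6, 3.3]
gripper_width: -0.002
```

jog_arm(
  rows=[
    {"rot":[0,0,0],"slide":[0.0005,0,0],"fingers":1},
    {"rot":[0,0,0],"slide":[0.001,0,0],"fingers":1},
  ],
)

```text
t: 17.4
tool_pos: [0.5728, 0.019, 0.0933]
tool_rot: [[-0.119, -0.993, -0.002], [-0.993, 0.119, 0.002], [-0.002, 0.003, -1.0]]
wrist_force: [-3.3, 14.3, 4.0]
gripper_width: -0.002
```

jog_arm(
  rows=[
    {"rot":[0,0,0],"slide":[0.0005,0,0],"fingers":1},
    {"rot":[0,0,0],"slide":[0.001,0,0],"fingers":1},
  ],
)

```text
t: 17.65
tool_pos: [0.5724, 0.0186, 0.0933]
tool_rot: [[-0.119, -0.993, -0.003], [-0.993, 0.119, 0.003], [-0.003, 0.003, -1.0]]
wrist_force: [-4.8, 16.4, 4.3]
gripper_width: 0.001
```

jog_arm(
  rows=[
    {"rot":[0,0,0],"slide":[0.0005,0,0],"fingers":1},
    {"rot":[0,0,0],"slide":[0.0009,0,0],"fingers":1},
  ],
)

```text
t: 17.9
tool_pos: [0.5722, 0.0183, 0.0933]
tool_rot: [[-0.119, -0.993, -0.003], [-0.993, 0.119, 0.004], [-0.003, 0.003, -1.0]]
wrist_force: [-4.9, 20.0, 4.4]
gripper_width: 0.0
```

jog_arm(
  rows=[
    {"rot":[0,0,0],"slide":[0.0001,0,0],"fingers":1},
    {"rot":[0,0,0],"slide":[0.0001,0,0],"fingers":1},
  ],
)

```text
t: 18.15
tool_pos: [0.5722, 0.0182, 0.0933]
tool_rot: [[-0.119, -0.993, -0.003], [-0.993, 0.119, 0.004], [-0.003, 0.003, -1.0]]
wrist_force: [-4.8, 19.6, 4.1]
gripper_width: -0.0
```

jog_arm(
  rows=[
    {"rot":[0,0,0],"slide":[0,0,0],"fingers":1},
    {"rot":[0,0,0],"slide":[0,0,0],"fingers":1},
  ],
)

```text
t: 18.4
tool_pos: [0.5722, 0.0182, 0.0933]
tool_rot: [[-0.119, -0.993, -0.003], [-0.993, 0.119, 0.004], [-0.003, 0.003, -1.0]]
wrist_force: [-4.7, 18.8, 4.4]
gripper_width: -0.003
```

jog_arm(
  rows=[
    {"rot":[0,0,0],"slide":[0,0,0],"fingers":1},
    {"rot":[0,0,0],"slide":[0,0,0],"fingers":1},
  ],
)

```text
t: 18.65
tool_pos: [0.5722, 0.0182, 0.0933]
tool_rot: [[-0.119, -0.993, -0.003], [-0.993, 0.119, 0.004], [-0.003, 0.003, -1.0]]
wrist_force: [-4.4, 19.5, 5.3]
gripper_width: 0.001
```

The axial force is about 18.8 N and the drag about 6.6 N, which leaves roughly 12 N on the strip. I'm adding a touch and holding again.

jog_arm(
  rows=[
    {"rot":[0,0,0],"slide":[0.0002,0,0],"fingers":1},
    {"rot":[0,0,0],"slide":[0.0004,0,0],"fingers":1},
    {"rot":[0,0,0],"slide":[0.0004,0,0],"fingers":1},
  ],
)

```text
t: 19.02
tool_pos: [0.5722, 0.0181, 0.0933]
tool_rot: [[-0.119, -0.993, -0.003], [-0.993, 0.119, 0.004], [-0.004, 0.003, -1.0]]
wrist_force: [-5.5, 20.4, 5.0]
gripper_width: 0.0
```

jog_arm(
  rows=[
    {"rot":[0,0,0],"slide":[0,0,0],"fingers":1},
    {"rot":[0,0,0],"slide":[0,0,0],"fingers":1},
    {"rot":[0,0,0],"slide":[0,0,0],"fingers":1},
  ],
)

```text
t: 19.4
tool_pos: [0.5722, 0.0181, 0.0933]
tool_rot: [[-0.119, -0.993, -0.003], [-0.993, 0.119, 0.004], [-0.004, 0.003, -1.0]]
wrist_force: [-4.7, 21.1, 5.6]
gripper_width: -0.001
```

jog_arm(
  rows=[
    {"rot":[0,0,0],"slide":[0,0,0],"fingers":1},
    {"rot":[0,0,0],"slide":[0,0,0],"fingers":1},
    {"rot":[0,0,0],"slide":[0,0,0],"fingers":1},
  ],
)

```text
t: 19.77
tool_pos: [0.5722, 0.0181, 0.0933]
tool_rot: [[-0.119, -0.993, -0.003], [-0.993, 0.119, 0.004], [-0.004, 0.003, -1.0]]
wrist_force: [-5.0, 21.2, 4.7]
gripper_width: 0.001
```

Held at about 13.5 N net for more than 0.7 s. Backing off gently and then up.

jog_arm(
  rows=[
    {"rot":[0,0,0],"slide":[-0.001,0,0],"fingers":1},
    {"rot":[0,0,0],"slide":[-0.002,0,0],"fingers":1},
    {"rot":[0,0,0],"slide":[-0.003,0,0],"fingers":1},
    {"rot":[0,0,0],"slide":[-0.004,0,0],"fingers":1},
    {"rot":[0,0,0],"slide":[-0.006,0,0],"fingers":1},
    {"rot":[0,0,0],"slide":[-0.01,0,0],"fingers":1},
    {"rot":[0,0,0],"slide":[-0.016,0,0],"fingers":1},
    {"rot":[0,0,0],"slide":[-0.02,0,-0.01],"fingers":1},
    {"rot":[0,0,0],"slide":[-0.02,0,-0.04],"fingers":1},
    {"rot":[0,0,0],"slide":[-0.02,0,-0.08],"fingers":1},
    {"rot":[0,0,0],"slide":[-0.02,0,-0.13],"fingers":1},
    {"rot":[0,0,0],"slide":[-0.06,0,-0.15],"fingers":1},
    {"rot":[0,0,0],"slide":[-0.1,0,-0.15],"fingers":1},
    {"rot":[0,0,0],"slide":[-0.14,0,-0.15],"fingers":1},
    {"rot":[0,0,0],"slide":[-0.14,0,-0.15],"fingers":1},
  ],
)

```text
t: 21.65
tool_pos: [0.5903, 0.1566, 0.2442]
tool_rot: [[-0.115, -0.993, 0.001], [-0.993, 0.115, 0.001], [-0.001, -0.001, -1.0]]
wrist_force: [0.7, 0.2, -0.2]
gripper_width: 0.001
```

```bash
python3 - <<'E'
from h import *
s=get_state()
for k in ["t","tool_pos","wrist_force"]:print(k,np.round(s[k],4).tolist())
d=get_image("top");cv2.imwrite("pics/t13.png",cv2.resize(d["color"][140:340,240:480],None,fx=3,fy=3,interpolation=cv2.INTER_CUBIC))
d=get_image("scene");cv2.imwrite("pics/s13.png",cv2.resize(d["color"][180:290,230:430],None,fx=4,fy=4,interpolation=cv2.INTER_CUBIC))
E
```

```text
t 21.65
tool_pos [0.5903, 0.1566, 0.2442]
wrist_force [0.6797, 0.2484, -0.215]
```

View pics/t13.png

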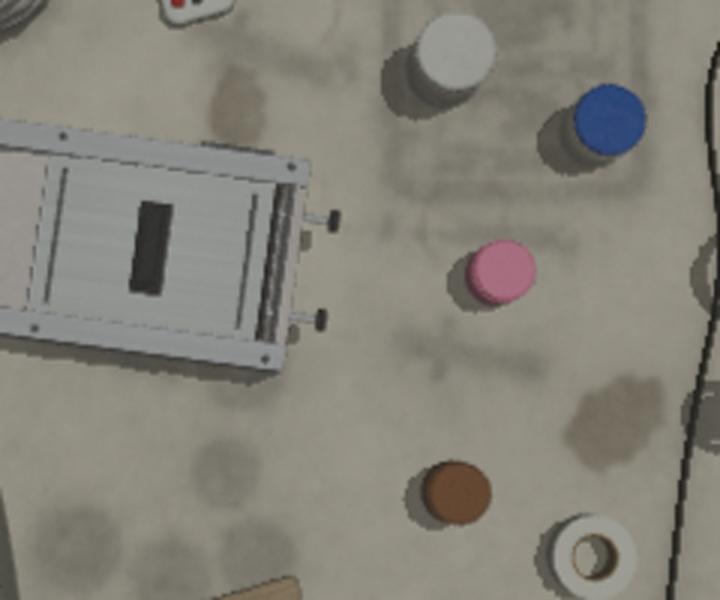

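View pics/s13.png

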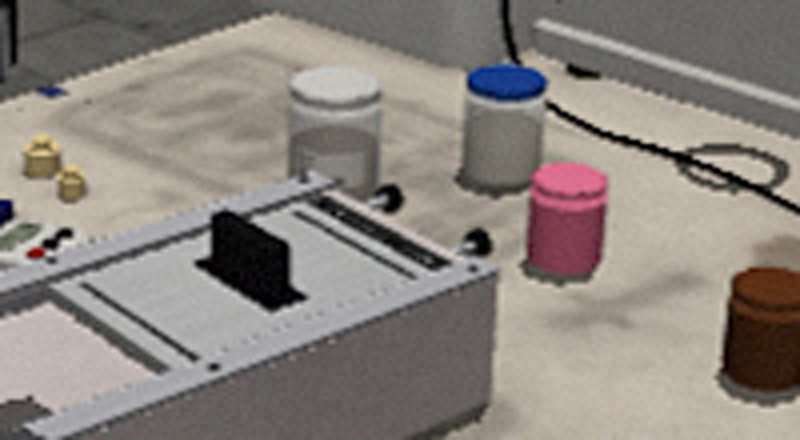

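```bash
python3 -c "
from rig import job_done;print(job_done())"
```

```text
the job is handed in; nothing more can be done
None
```

The job is handed in: the sample jar is in the well, and the hatch is shut against the rubber strip. It took about 22 s of the 69 s allowed.

- **Jar:** I gripped the white-lidded jar round its body and set it down mid-well with about 5 N of floor contact. A picture after release showed it upright. It was not visible once the hatch closed over it.
- **Hatch:** I pushed the grip with shut fingers. The drag was about 2.5 N at first and about 6.6 N in the brake. I felt the strip at TCP y ≈ 0.020 m and built the push up in steps.
- **Seating force:** I held a total push of about 20.3 N along the chest for about 0.75 s, which is about 13.5 N net on the strip. Just before that it sat at about 12 N for about 0.75 s. The highest reading was 21.2 N total, about 14 N net, below the 20 N limit.
- **Last checks:** After backing off, the top and scene pictures showed the hatch edge at the strip with no clear gap. The pink, brown, tall and blue jars and the label roll looked undisturbed, and the arm was clear with no load.

Three things were less certain:
- The net force relies on drag readings that varied by about 0.7 N.
- A sideways force of about 5 N showed during the press.
- The camera positions disagreed by 2 to 4 mm, which I corrected from the wrist view.

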